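# Put away the washed kit of a sweet-wrapping machine

### The arm

A 7-joint arm with a two-finger parallel gripper is mounted at the origin on the work surface. World frame = base frame: x ahead of the robot, y to its left, z up, the work surface at z = 0. Lengths are in m, angles in rad, forces in N, time in s.
With the tool pointing down it reaches from about 0.425 to 0.875 m from the base axis. Payload 8.4 kg.
Tool frame: the origin (TCP) lies between the finger pads; the fingertips stand 25 mm ahead of it and the grasp point (between the pads) lies 6 mm ahead of it; z points along the fingers, y is the line along which they close (so a half turn about z gives the same grasp; the last joint's range is limited). The gripper opens to 85 mm and grips with 20 to 120 N. Pads are 22 mm wide; open, the fingers measure 114 mm over their backs; the gripper's body (76 mm by 85 mm) begins 54 mm behind the grasp point. The pads swing forward as they close: fully open they stand 13 mm farther back than shut.
Start: joints at [-1.342, 0.333, 0.04, 1.465, -0.013, 1.343, -0.059], TCP at [0.209, 0.615, 0.256] pointing down, gripper open.
Joint ranges: [-2.58, 2.58], [-0.38, 2.09], [-1.3, 1.39], [0.25, 2.4], [-1.5, 4.64], [0.08, 2.09], [-2.65, 2.65]. Speed limits (rad/s): [2.22, 2.22, 2.79, 2.79, 3.14, 3.14, 3.14].

### API

Orientations are given as a 3x3 rotation matrix whose columns are the frame's x, y, z axes.
In Python, from cell import manip gives the robot as it stands.
- The arm moves only by the tool drive_tool, never from a script. Its arguments are lists of equal length, an entry for each row: "slide": the shift along the world's x, y, z in m, a list of three; "rot": the turn, a rotation vector about the world's x, y, z in degrees, a list of three; "grip": the closure, from 0 (fully open) to 1 (shut). In form: {"slide": [[x, y, z], ...], "rot": [[ax, ay, az], ...], "grip": [grip, ...]}. A call has exactly 5 rows; each row shifts and turns the commanded pose from where the row before left it; what a row does not reach is not made up. A row lasts 1/8 s, in which the tool goes at most 62.5 mm and 10.7 degrees, less where a joint would pass 70% of its speed; a pose out of reach is approached as far as the arm can. A call with a gripper value outside its range is refused whole. The fingers move at their own pace and stop on an object; "newtons" is the grip in N (left out, the last holds). Time passes only in rows, so rows that do not move let the fingers close, or fill a call up. It gives the time, the measured TCP pose, the force, the opening and the grip force at its end, in the units of the state.
- manip.get_obs(): the state, without advancing time (a new reading comes with each control period).
- manip.read_camera(name): name is "scene" or "top" or "wrist"; returns a dict with "frame" (480x640x3 uint8, red, green, blue), "K" (3x3 intrinsics, pixels), "dist" ([k1, k2, p1, p2, k3] as OpenCV has them; the pictures are not rectified), "world_from_camera" (4x4, takes a point from camera to world coordinates); the wrist camera has in their place "mount" (4x4, takes a point from camera to tool coordinates, whose origin is the TCP and whose axes are the flange's). Camera axes: x right, y up, looking along -z (the intrinsics and any distortion apply to the point x, -y, -z); pixel columns grow to the right and rows downward; lengths in m; the calibration is good to about 2 mm. A picture is of the moment at which its call begins: read the wrist's pose just before it. There is no depth.
- manip.finish_job(): hands the job in; it is judged then, once.
The state is a dict: "t": time; "joint_positions": joint angles; "qd": joint speeds; "joint_torque": joint torques, N m; "tool_pos": TCP position; "eef_rot": TCP orientation; "force": force on the tool from outside, world axes, zero at the start; "torque": the same for the moment, N m; "opening": finger opening in m; "finger_force": force on a finger pad.
Only numpy, scipy, OpenCV 4.12 (cv2) and the standard library are available. Lean on these libraries where they do the work, as an engineer would, in place of code of your own. Each camera call takes 0.05 s, during which the arm holds its last target. There are 200 camera calls.

### The job

The small kit of the sweet-wrapping machine has been washed and left on its table: put every piece away in the place that matches it. Hang the blue and the purple sample cup mouth-down to drain, each right down on the peg of its own colour, and set the star knob and the brass pusher upright, fully down in the nests shaped for them on the change-part board. Do not shove or tip the oil can or the dish of sweets, and leave all four pieces released and at rest.

Things in the scene. Friction and masses are not known exactly. Their poses are not given: they have to be found in the camera images.
- cup_blue: Blue plastic sample cup, round, standing mouth-down, white disc on its closed top. 90 mm tall; outside 64 mm across at the mouth, 59 mm at the closed end; wall 3 mm, closed end 4 mm thick (86 mm deep inside, 53 mm wide at the inner floor); 70 g. Origin at the centre of the mouth, z from the mouth to the closed end (up at the start). Grip across the sides near the closed end.
- cup_purple: Purple plastic sample cup, round, standing mouth-down, white disc on its closed top. 90 mm tall; outside 64 mm across at the mouth, 59 mm at the closed end; wall 3 mm, closed end 4 mm thick (86 mm deep inside, 53 mm wide at the inner floor); 70 g. Origin at the centre of the mouth, z from the mouth to the closed end (up at the start). Grip across the sides near the closed end.
- star_knob: Silver seven-lobed star knob standing on its dark round hub, lobes on top. Hub 40 mm across and 15 mm high; lobed head 52 mm across (grip as a plain disc, any yaw) from 14 to 36 mm height; 160 g nominal. Origin at the centre of the hub's underside, z up.
- pusher: Brass pusher block of the machine: foot 64 x 28 x 12 mm with an upright web 44 x 16 mm on its middle, from 12 to 37 mm height; 200 g nominal. Origin at the centre of the foot's underside, x along its length (64 mm), y across (28 mm foot, 16 mm web), z up. Grip the web across y. Either way round is right.
- peg_blue_tip (a point): Crown of the blue draining peg: a fixed blue rod, 14 mm thick, ball end 22 mm, 136 mm from foot to crown, leaning 20 degrees towards this frame's -x (z vertical; rod's upward direction (-0.342, 0, 0.940)). Crown about 142 mm above the table; a steel tray below it is 14 mm high. Lower the cup along the rod until its inner floor rests on the crown; let go, it may swing to 0-20 degrees tilt.
- peg_purple_tip (a point): Crown of the purple draining peg: a fixed purple rod, 14 mm thick, ball end 22 mm, 136 mm from foot to crown, leaning 20 degrees towards this frame's -x (z vertical; rod's upward direction (-0.342, 0, 0.940)). Crown about 142 mm above the table; a steel tray below it is 14 mm high. Lower the cup along the rod until its inner floor rests on the crown; let go, it may swing to 0-20 degrees tilt.
- nest_knob: Nest for the star knob, on the change-part board: fixed dark blue plate 114 x 132 x 12 mm with a round hole 60 mm across, 8 mm deep, its yellow floor showing a dark seven-lobed outline. Origin at the centre of the plate's underside, z up; the hole is at its middle, its floor 4 mm and its rim 12 mm above the origin. The origin is 6 mm above the table.
- nest_pusher: Nest for the pusher, on the change-part board: fixed dark blue plate 114 x 132 x 12 mm with a rectangular hole 82 mm along x and 46 mm along y, 8 mm deep, its yellow floor showing a dark rectangle. Origin at the centre of the plate's underside, z up; the hole is at its middle, its floor 4 mm and its rim 12 mm above the origin. The origin is 6 mm above the table.
- oil_can: Bystander: green oil can with a thin brass spout, body 60 mm across, 135 mm tall with the spout, origin under its centre. Must stay where it is.
- sweet_dish: Bystander: round steel dish 100 mm across and 30 mm high (45 mm with the sweets in it), origin under its centre. Must stay where it is.

How it is judged:
By the outcome, as a careful person would: the job done as asked, in the order asked, and still so for the second after the job is handed in, with the robot touching nothing.
It also fails if it takes over 112 s, if anything falls off the work surface, if the arm or the gripper's body presses on something with over 40 N, if the wrist force passes 120 N, or if a joint passes its speed limit or range.

## Working session

There is one attempt and no reset: what is moved stays moved. The work goes in short steps, Python scripts to look and compute and a tool call to move; the robot and the scene stay as the last step left them, time stands still between calls to the robot, and variables do not carry over. Pictures are saved under pics/ and viewed, at most 14 in all, crops included, and the job is handed in when it is done.

Besides the shell and the picture viewer there is one more tool, called as name(argument=value, ...) on one line, values as JSON. drive_tool: Moves the arm, as the interface text tells. Its arguments: {"type":"object","properties":{"slide":{"type":"array"},"rot":{"type":"array"},"grip":{"type":"array"},"newtons":{"type":"number"}},"required":["slide","rot","grip"]}

```bash
mkdir -p pics; ls; python3 - <<'E'
from cell import manip
import cv2,pickle
o=manip.get_obs();print({k:o[k] for k in('t','tool_pos','eef_rot','opening','force')})
d={}
for n in('scene','top'):
    r=manip.read_camera(n);d[n]=r;cv2.imwrite(f'pics/{n}0.png',r['frame'][:,:,::-1]);print(n,r['K'],r['dist'],r['world_from_camera'])
pickle.dump(d,open('cams.pkl','wb'))
E
```

```text
pics
{'t': 0.0, 'tool_pos': array([0.20915085, 0.61497641, 0.25542233]), 'eef_rot': array([[-9.46755239e-01,  3.21953940e-01, -4.20994063e-04],
       [ 3.21954196e-01,  9.46753916e-01, -1.58661239e-03],
       [-1.12238333e-04, -1.63767440e-03, -9.99998653e-01]]), 'opening': 0.08579651526921839, 'force': array([ 0.5840146 , -0.30236428, -0.38013238])}
scene [[554.41518995   0.         316.49719848]
 [  0.         554.41518995 241.7892462 ]
 [  0.           0.           1.        ]] [0.02679468 0.         0.         0.         0.        ] [[-0.40346617 -0.75107515  0.52259082  1.11193896]
 [ 0.91492042 -0.33842973  0.21996804  0.24340977]
 [ 0.01164774  0.56687868  0.82371894  1.07112405]
 [ 0.          0.          0.          1.        ]]
top [[605.60384325   0.         317.9223299 ]
 [  0.         605.60384325 232.11574604]
 [  0.           0.           1.        ]] [-0.02080092  0.          0.          0.          0.        ] [[ 1.02623998e-01  9.72923262e-01 -2.07095732e-01  1.80802750e-01]
 [-9.94719339e-01  1.00652213e-01 -2.00641287e-02 -1.91014073e-02]
 [ 1.32378629e-03  2.08061191e-01  9.78114916e-01  1.63342770e+00]
 [ 0.00000000e+00  0.00000000e+00  0.00000000e+00  1.00000000e+00]]
```

View pics/top0.png

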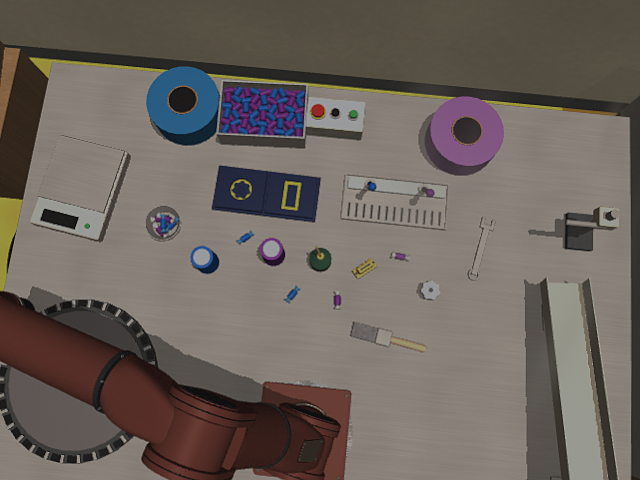

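View pics/scene0.png

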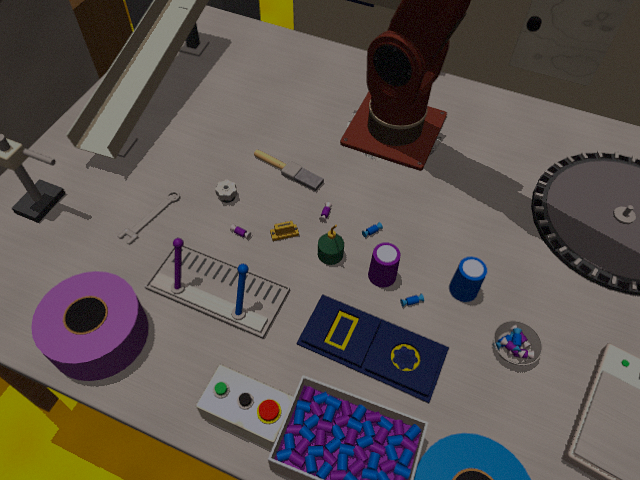

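The top view shows: blue cup (203,257), purple cup (272,249), oil can (320,258), pusher (364,268), knob (429,290), dish (163,223), nests (241,189) for the knob and (291,195) for the pusher, and peg crowns at blue (372,186) and purple (428,192). The scene view agrees. Next, enlarged crops.

```bash
python3 - <<'E'
import cv2
a=cv2.imread('pics/top0.png')[155:305,190:450];cv2.imwrite('pics/topc.png',cv2.resize(a,None,fx=3,fy=3,interpolation=cv2.INTER_CUBIC))
a=cv2.imread('pics/scene0.png')[170:405,140:495];cv2.imwrite('pics/scenec.png',cv2.resize(a,None,fx=2.25,fy=2.25,interpolation=cv2.INTER_CUBIC))
E
```

```text
(no output)
```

View pics/topc.png

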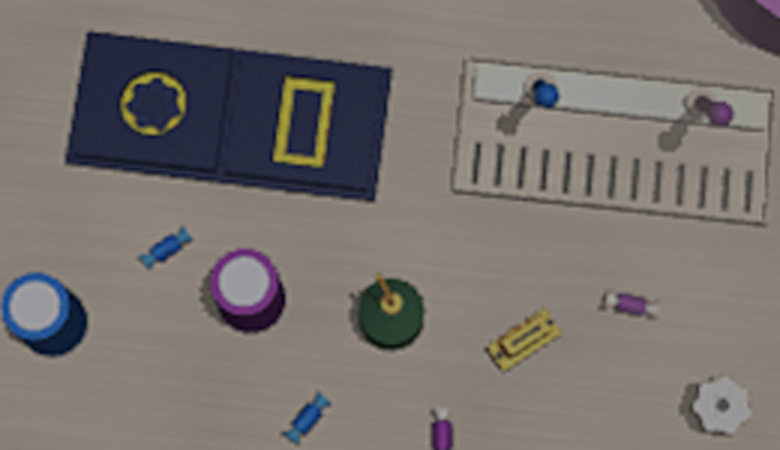

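View pics/scenec.png

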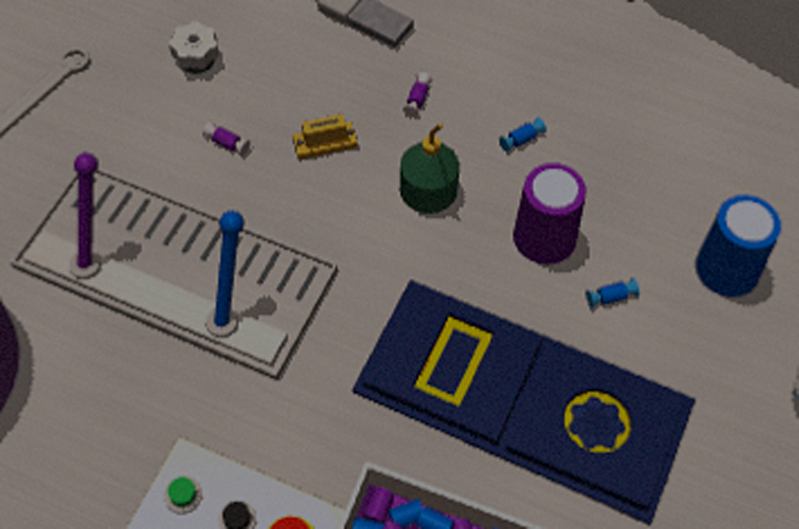

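The crops give usable pixel positions: cup disc centres, ball ends and feet of the pegs, knob face, pusher web, and both nest outlines. I now triangulate and check the heights.

```bash
cat > h.py <<'E'
import numpy as np,cv2,pickle
def ray(r,uv,T=None):
    T=r['world_from_camera'] if T is None else T
    n=cv2.undistortPoints(np.array([[uv]],float),r['K'],np.array(r['dist'])).ravel()
    d=T[:3,:3]@np.array([n[0],-n[1],-1]);return T[:3,3],d/np.linalg.norm(d)
def atz(r,uv,z,T=None):
    c,d=ray(r,uv,T);return c+d*(z-c[2])/d[2]
def tri(rs):
    A=0;b=0
    for c,d in rs:
        M=np.eye(3)-np.outer(d,d);A=A+M;b=b+M@c
    return np.linalg.solve(A,b)
def proj(r,p,T=None):
    T=r['world_from_camera'] if T is None else T
    q=np.linalg.inv(T)@np.r_[p,1]
    return cv2.projectPoints(np.array([[q[0],-q[1],-q[2]]]),np.zeros(3),np.zeros(3),r['K'],np.array(r['dist']))[0].ravel()
E
python3 - <<'E'
from h import *
np.set_printoptions(precision=4,suppress=True)
d=pickle.load(open('cams.pkl','rb'))
P={'blue':((35,305),(750,222),.09),'purple':((245,281),(555,188),.09),'knob':((721,405),(194,44),.036),'pusher':((526,338),(325,128),.037),
'nk':((154,104),(597,421),.01),'np':((304,121),(454,361),.01),'pb':((545,94),(231,222),.131),'pp':((721,112),(86,163),.131),
'fb':((539,88),(222,323),.014),'fp':((697,101),(85,266),.014),'can':((391,315),(430,176),.1),
'p_e1':((487,356),(297,140),.01),'p_e2':((556,319),(355,133),.01),'n1':((306,79),(473,322),.01),'n2':((302,163),(436,400),.01)}
for k,(t,s,z) in P.items():
    t=np.array(t)/3+[190,155];s=np.array(s)/2.25+[140,170]
    print(k,z,tri([ray(d['top'],t),ray(d['scene'],s)]),atz(d['top'],t,z)[:2],atz(d['scene'],s,z)[:2])
print('dish',atz(d['top'],(163,223),.03))
E
```

```text
blue 0.09 [0.413  0.3066 0.0836] [0.4121 0.3048] [0.4175 0.3067]
purple 0.09 [0.4525 0.1282 0.0845] [0.4517 0.1273] [0.4561 0.1293]
knob 0.036 [ 0.3956 -0.3006  0.0227] [ 0.3939 -0.2983] [ 0.4047 -0.2936]
pusher 0.037 [ 0.438  -0.1227  0.0212] [ 0.4355 -0.1219] [ 0.4481 -0.1169]
nk 0.01 [0.6236 0.2394 0.0068] [0.6227 0.2386] [0.625  0.2396]
np 0.01 [0.6216 0.0987 0.0068] [0.6208 0.0984] [0.6231 0.0992]
pb 0.131 [ 0.6341 -0.1148  0.1296] [ 0.6332 -0.1138] [ 0.6351 -0.1153]
pp 0.131 [ 0.633  -0.2654  0.1304] [ 0.6329 -0.2655] [ 0.6332 -0.265 ]
fb 0.014 [ 0.6756 -0.116   0.0085] [ 0.6737 -0.1151] [ 0.678  -0.1148]
fp 0.014 [ 0.6771 -0.2633  0.0138] [ 0.6763 -0.2618] [ 0.6777 -0.2648]
can 0.1 [ 0.4468 -0.0002  0.0185] [ 0.4334 -0.0013] [0.4982 0.0188]
p_e1 0.01 [ 0.4356 -0.1211 -0.0067] [ 0.4199 -0.0901] [ 0.4567 -0.1462]
p_e2 0.01 [ 0.4463 -0.1173  0.0356] [ 0.4599 -0.1491] [ 0.4237 -0.0949]
n1 0.01 [0.6298 0.1036 0.1074] [0.6612 0.101 ] [0.5783 0.1003]
n2 0.01 [ 0.6131  0.0935 -0.1076] [0.5808 0.0957] [0.6658 0.0989]
dish [0.5022 0.4353 0.03  ]
```

All heights and sizes agree with the given values to a few mm, and the pegs lean towards world -x (crown to foot is 43 mm). I start with the blue cup and move above it with the finger line along world y.

drive_tool(slide=[[0.033,-0.05,0],[0.033,-0.05,0],[0.033,-0.05,0],[0.033,-0.05,0],[0.033,-0.05,0]], rot=[[0,0,4],[0,0,4],[0,0,4],[0,0,4],[0,0,3]], grip=[0,0,0,0,0], newtons=30)

```text
t: 0.72
tool_pos: [0.375, 0.3634, 0.2561]
eef_rot: [[-1.0, -0.006, -0.0], [-0.006, 1.0, -0.0], [0.0, -0.0, -1.0]]
force: [1.3, 0.5, -0.3]
opening: 0.0853
finger_force: 0.0
```

```bash
cat >> h.py <<'E'
def wrist(manip,name=None):
    o=manip.get_obs();r=manip.read_camera('wrist')
    F=np.eye(4);F[:3,:3]=o['eef_rot'];F[:3,3]=o['tool_pos']
    r['world_from_camera']=F@np.array(r['mount'])
    if name: cv2.imwrite('pics/'+name+'.png',r['frame'][:,:,::-1]);pickle.dump(r,open('w.pkl','wb'))
    return r,o
def blobs(r,lo,hi,z,amin=150):
    m=cv2.inRange(cv2.cvtColor(r['frame'],cv2.COLOR_RGB2HSV),np.array(lo),np.array(hi))
    m=cv2.morphologyEx(m,cv2.MORPH_OPEN,np.ones((3,3)))
    n,_,st,ce=cv2.connectedComponentsWithStats(m)
    for i in range(1,n):
        if st[i,4]>amin: print(st[i],ce[i].round(1),atz(r,ce[i],z).round(4))
E
python3 - <<'E'
from cell import manip
from h import *
r,o=wrist(manip,'w1');print(r['world_from_camera'].round(3),r['K'][0,0])
blobs(r,(0,0,150),(179,50,255),.09)
E
```

```text
[[-0.007 -0.964 -0.264  0.308]
 [ 1.    -0.007 -0.002  0.363]
 [ 0.001 -0.264  0.964  0.373]
 [ 0.     0.     0.     1.   ]] 355.48967912456766
[    0     0   436   413 85112] [162.8 202.1] [0.3548 0.2406 0.09  ]
[  260     0   380   341 46963] [490.5 161.3] [0.3203 0.5031 0.09  ]
[405  15  18  18 157] [413.6  23.8] [0.2227 0.4348 0.09  ]
[ 221  248   49   46 1786] [245.1 270.5] [0.4132 0.3054 0.09  ]
[ 519  278  121   80 5601] [576.8 318.8] [0.4591 0.6049 0.09  ]
[  33  289   45   43 1495] [ 54.9 309.8] [0.4532 0.1291 0.09  ]
[530 350  20  13 198] [539.4 355.6] [0.4972 0.5763 0.09  ]
[ 588  356   52   50 1196] [622.  374.3] [0.5211 0.6681 0.09  ]
[ 490  427   67   53 2337] [520.5 457.7] [0.6215 0.5821 0.09  ]
[  72  442   67   38 1921] [107.  462.5] [0.631  0.1467 0.09  ]
```

View pics/w1.png

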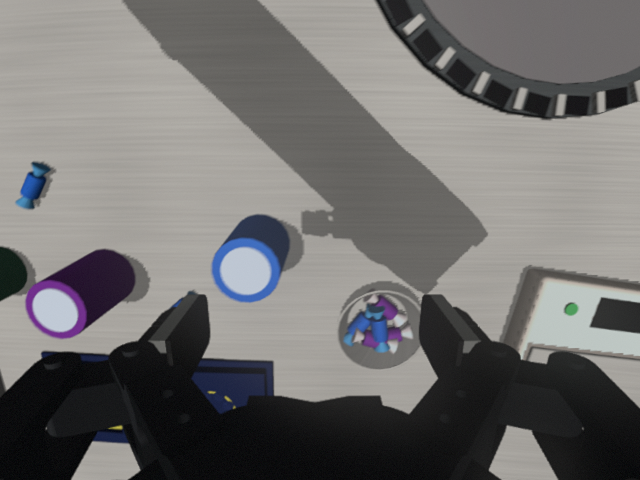

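The wrist view shows the blue cup's disc at (245,270) and the purple one's at (55,310). Both agree with the top view to 1-2 mm. Going down on blue.

drive_tool(slide=[[0.025,-0.038,0],[0.013,-0.02,-0.03],[0,0,-0.055],[0,0,-0.055],[0,0,-0.042]], rot=[[0,0,0],[0,0,0],[0,0,0],[0,0,0],[0,0,0]], grip=[0,0,0,0,0])

```text
t: 1.4
tool_pos: [0.4114, 0.3068, 0.072]
eef_rot: [[-1.0, -0.004, -0.001], [-0.004, 1.0, -0.001], [0.001, -0.001, -1.0]]
force: [0.5, -0.8, -0.4]
opening: 0.0855
finger_force: 0.0
```

drive_tool(slide=[[0,0,0],[0,0,0],[0,0,0],[0,0,0],[0,0,0]], rot=[[0,0,0],[0,0,0],[0,0,0],[0,0,0],[0,0,0]], grip=[1,1,1,1,1], newtons=30)

```text
t: 2.02
tool_pos: [0.4125, 0.3076, 0.075]
eef_rot: [[-1.0, -0.004, 0.001], [-0.004, 1.0, 0.001], [-0.001, 0.001, -1.0]]
force: [-0.3, -0.6, -1.1]
opening: 0.0603
finger_force: 32.5
```

drive_tool(slide=[[0,0,0.055],[0,0,0.055],[0.02,-0.02,0.05],[0.025,-0.055,0.015],[0.025,-0.055,0]], rot=[[0,0,0],[0,0,0],[0,0,0],[0,0,0],[0,0,0]], grip=[1,1,1,1,1])

```text
t: 2.65
tool_pos: [0.4836, 0.1763, 0.2515]
eef_rot: [[-1.0, -0.005, 0.003], [-0.005, 1.0, 0.002], [-0.003, 0.002, -1.0]]
force: [0.8, 1.3, -1.5]
opening: 0.06
finger_force: 33.5
```

drive_tool(slide=[[0.023,-0.0585,0],[0.023,-0.0585,0],[0.023,-0.0585,0],[0.023,-0.0585,0],[0.023,-0.0585,0]], rot=[[0,-4,0],[0,-4,0],[0,-4,0],[0,-4,0],[0,-4,0]], grip=[1,1,1,1,1])

```text
t: 3.28
tool_pos: [0.597, -0.1155, 0.2499]
eef_rot: [[-0.939, -0.004, 0.345], [-0.004, 1.0, -0.0], [-0.345, -0.001, -0.939]]
force: [1.4, 1.3, -1.3]
opening: 0.0606
finger_force: 33.5
```

drive_tool(slide=[[0,0,0],[0,0,0],[0,0,0],[0,0,0],[0,0,0]], rot=[[0,0,0],[0,0,0],[0,0,0],[0,0,0],[0,0,0]], grip=[1,1,1,1,1])

```text
t: 3.9
tool_pos: [0.5967, -0.1128, 0.2493]
eef_rot: [[-0.94, -0.005, 0.342], [-0.005, 1.0, 0.0], [-0.342, -0.001, -0.94]]
force: [0.6, -1.0, -0.8]
opening: 0.0603
finger_force: 33.5
```

drive_tool(slide=[[0.009,-0.002,-0.04],[0.0075,0,-0.021],[0.0075,0,-0.021],[0.005,0,-0.014],[0.003,0,-0.008]], rot=[[0,0,0],[0,0,0],[0,0,0],[0,0,0],[0,0,0]], grip=[1,1,1,1,1])

```text
t: 4.53
tool_pos: [0.6287, -0.1153, 0.1446]
eef_rot: [[-0.94, -0.004, 0.341], [-0.004, 1.0, -0.0], [-0.341, -0.001, -0.94]]
force: [0.1, -0.2, -0.6]
opening: 0.0606
finger_force: 33.5
```

drive_tool(slide=[[0.001,0,-0.0025],[0.001,0,-0.0025],[0.001,0,-0.0025],[0.001,0,-0.0025],[0,0,0]], rot=[[0,0,0],[0,0,0],[0,0,0],[0,0,0],[0,0,0]], grip=[1,1,1,1,1])

```text
t: 5.15
tool_pos: [0.6326, -0.1155, 0.1352]
eef_rot: [[-0.94, -0.004, 0.342], [-0.004, 1.0, -0.0], [-0.342, -0.001, -0.94]]
force: [0.5, 0.5, -1.4]
opening: 0.0605
finger_force: 33.5
```

drive_tool(slide=[[0.0007,0,-0.002],[0.0007,0,-0.002],[0.0004,0,-0.001],[0,0,0],[0,0,0]], rot=[[0,0,0],[0,0,0],[0,0,0],[0,0,0],[0,0,0]], grip=[1,1,1,1,1])

```text
t: 5.78
tool_pos: [0.6344, -0.1155, 0.1309]
eef_rot: [[-0.94, -0.003, 0.342], [-0.004, 1.0, 0.001], [-0.342, -0.001, -0.94]]
force: [-5.9, 1.7, 8.1]
opening: 0.0603
finger_force: 34.5
```

```bash
python3 - <<'E'
from cell import manip
from h import *
r=manip.read_camera('scene');cv2.imwrite('pics/s1.png',cv2.resize(r['frame'][180:380,140:340,::-1],None,fx=3,fy=3))
E
```

```text
(no output)
```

View pics/s1.png

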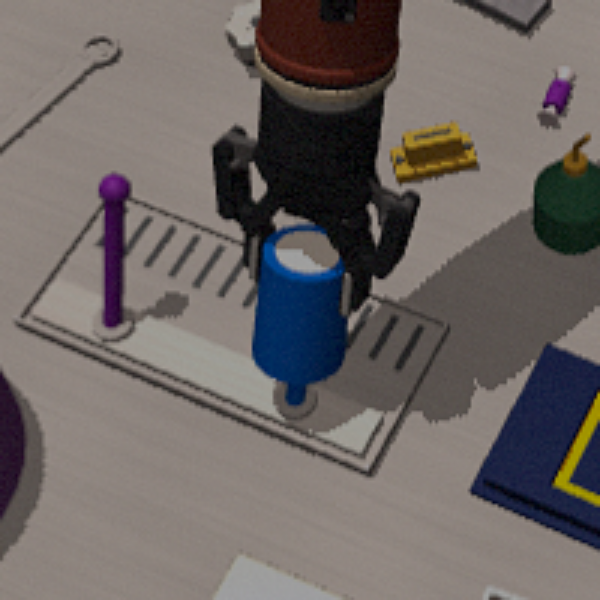

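The blue cup sits around its peg. The force is about 10 N along the rod at the predicted height, so the inner floor is on the crown. Releasing it and backing off along the rod.

drive_tool(slide=[[0,0,0],[0,0,0],[0,0,0],[0,0,0],[0,0,0]], rot=[[0,0,0],[0,0,0],[0,0,0],[0,0,0],[0,0,0]], grip=[0,0,0,0,0])

```text
t: 6.45
tool_pos: [0.6344, -0.1155, 0.1303]
eef_rot: [[-0.94, -0.004, 0.342], [-0.004, 1.0, -0.0], [-0.342, -0.001, -0.94]]
force: [-0.5, 0.9, 0.2]
opening: 0.0857
finger_force: 0.0
```

drive_tool(slide=[[-0.007,0,0.019],[-0.014,0,0.038],[-0.014,0,0.038],[-0.014,0,0.038],[-0.01,0.05,0]], rot=[[0,0,0],[0,0,0],[0,0,0],[0,0,0],[0,4,0]], grip=[0,0,0,0,0])

```text
t: 7.08
tool_pos: [0.5756, -0.0695, 0.2673]
eef_rot: [[-0.96, 0.004, 0.281], [0.004, 1.0, -0.001], [-0.281, 0.0, -0.96]]
force: [1.3, 0.1, 0.4]
opening: 0.0854
finger_force: 0.0
```

drive_tool(slide=[[-0.025,0.05,0],[-0.025,0.05,0],[-0.025,0.05,0],[-0.025,0.045,0],[-0.022,0,0]], rot=[[0,4,0],[0,4,0],[0,4,0],[0,4,0],[0,0,0]], grip=[0,0,0,0,0])

```text
t: 7.7
tool_pos: [0.4526, 0.1331, 0.2629]
eef_rot: [[-1.0, -0.009, -0.002], [-0.009, 1.0, -0.001], [0.002, -0.001, -1.0]]
force: [0.1, -0.9, 0.5]
opening: 0.0858
finger_force: 0.0
```

drive_tool(slide=[[0,-0.003,-0.03],[0,0,-0.05],[0,0,-0.05],[0,0,-0.04],[0,0,-0.018]], rot=[[0,0,0],[0,0,0],[0,0,0],[0,0,0],[0,0,0]], grip=[0,0,0,0,0])

```text
t: 8.32
tool_pos: [0.4522, 0.1259, 0.0731]
eef_rot: [[-1.0, -0.004, -0.002], [-0.004, 1.0, -0.002], [0.002, -0.002, -1.0]]
force: [0.0, 0.6, 0.2]
opening: 0.0854
finger_force: 0.0
```

drive_tool(slide=[[0,0,0],[0,0,0],[0,0,0],[0,0,0],[0,0,0]], rot=[[0,0,0],[0,0,0],[0,0,0],[0,0,0],[0,0,0]], grip=[1,1,1,1,1])

```text
t: 8.95
tool_pos: [0.4539, 0.1268, 0.0759]
eef_rot: [[-1.0, -0.004, 0.001], [-0.004, 1.0, 0.001], [-0.001, 0.001, -1.0]]
force: [-0.1, 0.6, 3.5]
opening: 0.0605
finger_force: 33.0
```

```bash
python3 - <<'E'
from cell import manip
from h import *
a=manip.read_camera('scene')['frame'][150:350,130:430,::-1]
cv2.imwrite('pics/s2.png',cv2.resize(a,None,fx=2.6,fy=2.6))
E
```

```text
(no output)
```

View pics/s2.png

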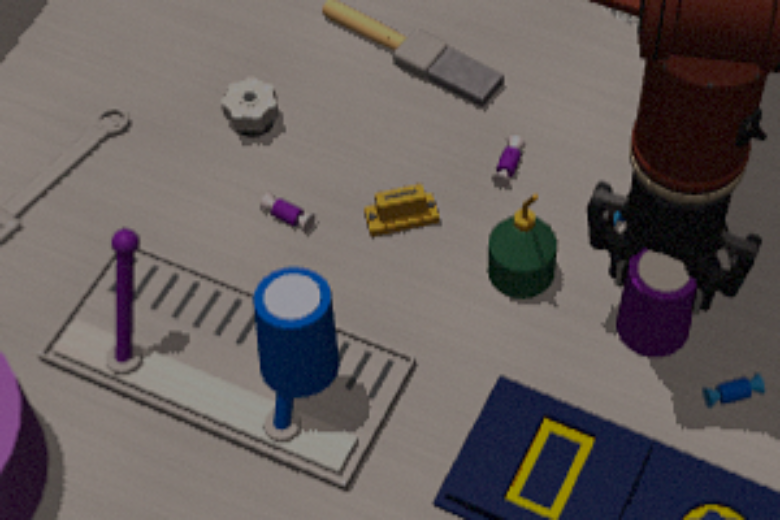

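The blue cup hangs on its peg at (292,330) in the crop, and the purple cup is gripped at (660,300). The can has not moved. Carrying the purple cup high to its own peg.

drive_tool(slide=[[0,0,0.06],[0,0,0.06],[0.01,-0.01,0.055],[0.015,-0.045,0.039],[0.02,-0.058,0]], rot=[[0,0,0],[0,0,0],[0,0,0],[0,0,0],[0,0,0]], grip=[1,1,1,1,1])

```text
t: 9.62
tool_pos: [0.5, 0.0135, 0.2926]
eef_rot: [[-1.0, -0.007, 0.005], [-0.007, 1.0, 0.002], [-0.005, 0.002, -1.0]]
force: [1.0, -0.1, -1.3]
opening: 0.0606
finger_force: 33.7
```

drive_tool(slide=[[0.017,-0.0555,0],[0.017,-0.0555,0],[0.017,-0.0555,0],[0.017,-0.0555,0],[0.017,-0.0555,0]], rot=[[0,-4,0],[0,-4,0],[0,-4,0],[0,-4,0],[0,-4,0]], grip=[1,1,1,1,1])

```text
t: 10.25
tool_pos: [0.5836, -0.2656, 0.2896]
eef_rot: [[-0.939, -0.004, 0.345], [-0.004, 1.0, -0.0], [-0.345, -0.002, -0.939]]
force: [0.5, 0.4, -0.4]
opening: 0.0606
finger_force: 33.7
```

drive_tool(slide=[[0,0,0],[0,0,0],[0,0,-0.02],[0,0,-0.02],[0,0,0]], rot=[[0,0,0],[0,0,0],[0,0,0],[0,0,0],[0,0,0]], grip=[1,1,1,1,1])

```text
t: 10.88
tool_pos: [0.5824, -0.2625, 0.2464]
eef_rot: [[-0.941, -0.005, 0.338], [-0.004, 1.0, 0.001], [-0.338, -0.0, -0.941]]
force: [-0.5, -0.7, -0.4]
opening: 0.0608
finger_force: 33.7
```

drive_tool(slide=[[0.022,-0.002,-0.036],[0.009,0,-0.025],[0.009,0,-0.025],[0.0045,0,-0.012],[0.0015,0,-0.004]], rot=[[0,0,0],[0,0,0],[0,0,0],[0,0,0],[0,0,0]], grip=[1,1,1,1,1])

```text
t: 11.5
tool_pos: [0.6295, -0.2659, 0.147]
eef_rot: [[-0.94, -0.004, 0.341], [-0.004, 1.0, -0.0], [-0.341, -0.001, -0.94]]
force: [0.6, -0.3, -1.0]
opening: 0.0607
finger_force: 33.7
```

drive_tool(slide=[[0.001,0,-0.003],[0.001,0,-0.003],[0.001,0,-0.002],[0,0,0],[0,0,0]], rot=[[0,0,0],[0,0,0],[0,0,0],[0,0,0],[0,0,0]], grip=[1,1,1,1,1])

```text
t: 12.12
tool_pos: [0.6324, -0.266, 0.1395]
eef_rot: [[-0.94, -0.003, 0.342], [-0.004, 1.0, -0.0], [-0.342, -0.001, -0.94]]
force: [0.7, 0.0, -0.5]
opening: 0.0605
finger_force: 33.7
```

drive_tool(slide=[[0.001,0,-0.003],[0.0007,0,-0.002],[0.0005,0,-0.0015],[0.0005,0,-0.0015],[0,0,0]], rot=[[0,0,0],[0,0,0],[0,0,0],[0,0,0],[0,0,0]], grip=[1,1,1,1,1])

```text
t: 12.75
tool_pos: [0.6349, -0.266, 0.1327]
eef_rot: [[-0.939, -0.004, 0.343], [-0.003, 1.0, 0.002], [-0.343, 0.0, -0.939]]
force: [-12.7, 5.0, 18.0]
opening: 0.0606
finger_force: 35.8
```

Firm contact along the rod at the expected height. Releasing, backing off, then over to the knob.

drive_tool(slide=[[-0.0005,0,0.001],[0,0,0],[0,0,0],[0,0,0],[0,0,0]], rot=[[0,0,0],[0,0,0],[0,0,0],[0,0,0],[0,0,0]], grip=[0.2,0,0,0,0])

```text
t: 13.38
tool_pos: [0.6346, -0.266, 0.1322]
eef_rot: [[-0.94, -0.004, 0.342], [-0.004, 1.0, -0.0], [-0.342, -0.001, -0.94]]
force: [-1.0, -0.4, -0.3]
opening: 0.0852
finger_force: 0.0
```

drive_tool(slide=[[-0.007,0,0.019],[-0.014,0,0.038],[-0.014,0,0.038],[-0.014,0,0.038],[-0.03,0,0]], rot=[[0,0,0],[0,0,0],[0,0,0],[0,0,0],[0,4,0]], grip=[0,0,0,0,0])

```text
t: 14.0
tool_pos: [0.5553, -0.2676, 0.2696]
eef_rot: [[-0.96, -0.002, 0.28], [-0.002, 1.0, -0.001], [-0.28, -0.002, -0.96]]
force: [0.4, -0.5, -0.6]
opening: 0.0853
finger_force: 0.0
```

drive_tool(slide=[[-0.04,-0.01,0],[-0.04,-0.01,0],[-0.04,-0.01,-0.01],[-0.02,0,-0.02],[0,0,-0.02]], rot=[[0,4,0],[0,4,0],[0,4,0],[0,4,0],[0,0,0]], grip=[0,0,0,0,0])

```text
t: 14.62
tool_pos: [0.4153, -0.2957, 0.2147]
eef_rot: [[-1.0, -0.004, -0.001], [-0.004, 1.0, 0.0], [0.001, 0.0, -1.0]]
force: [-0.5, -0.2, -0.8]
opening: 0.085
finger_force: 0.0
```

```bash
python3 - <<'E'
from cell import manip
from h import *
r,o=wrist(manip,'w2');print(o['tool_pos'],o['eef_rot'].round(3))
a=manip.read_camera('scene')['frame'][150:350,100:400,::-1]
cv2.imwrite('pics/s3.png',np.hstack([cv2.resize(a,None,fx=1.3,fy=1.3),cv2.resize(r['frame'][:,:,::-1],(347,260))]))
E
```

```text
[ 0.41530298 -0.29569046  0.21472671] [[-1.    -0.004 -0.001]
 [-0.004  1.     0.   ]
 [ 0.001  0.    -1.   ]]
```

View pics/s3.png

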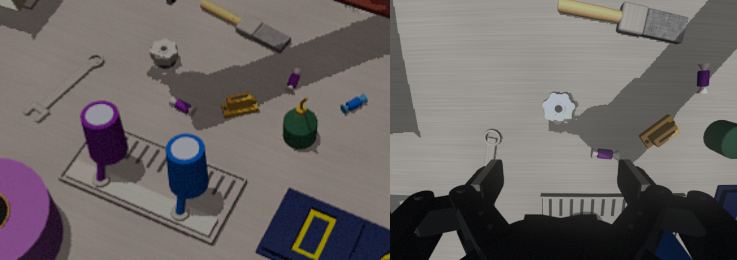

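Both cups hang on their own pegs. The wrist view shows the knob near (312,197) and the pusher near (496,242) in full-frame pixels. I measure both.

```bash
python3 - <<'E'
from h import *
r=pickle.load(open('w.pkl','rb'));f=r['frame']
H=cv2.cvtColor(f,cv2.COLOR_RGB2HSV)
print(f[197,330],f[197,360],f[242,496],f[230,450])
def big(m,x0,x1,y0,y1):
    k=np.zeros_like(m);k[y0:y1,x0:x1]=m[y0:y1,x0:x1]
    c,_=cv2.findContours(k,cv2.RETR_EXTERNAL,cv2.CHAIN_APPROX_NONE);return max(c,key=cv2.contourArea)
df=f[:,:,2].astype(int)-f[:,:,0]
c=big(((df>5)*255).astype(np.uint8),270,355,150,245)
(e,rad)=cv2.minEnclosingCircle(c);m=cv2.moments(c);cen=(m['m10']/m['m00'],m['m01']/m['m00'])
p=atz(r,cen,.036);print('knob',cen,e,rad,p,np.linalg.norm(atz(r,(cen[0]+rad,cen[1]),.036)-p)*2e3)
c=big(((df<-40)*255).astype(np.uint8),440,560,190,300)
R=cv2.minAreaRect(c);print(cv2.contourArea(c),R)
b=[atz(r,q,.012) for q in cv2.boxPoints(R)]
for i in range(4):
    v=b[i]-b[i-1];print(b[i].round(4),np.linalg.norm(v).round(4),np.degrees(np.arctan2(v[1],v[0])).round(1))
print(np.mean(b,0))
cv2.imwrite('pics/pu.png',cv2.resize(f[190:300,430:560,::-1],None,fx=5,fy=5))
E
```

```text
[172 180 188] [153 150 144] [64 53 37] [91 90 86]
knob (309.80904761904765, 197.44071428571428) (310.0, 197.97727966308594) 29.42412567138672 [ 0.39259121 -0.29905825  0.036     ] 49.2645717231108
746.0 ((511.38153076171875, 250.3424835205078), (18.5415096282959, 53.67715072631836), 50.042449951171875)
[ 0.4557 -0.1308  0.012 ] 0.0202 -136.2
[ 0.4214 -0.0952  0.012 ] 0.0494 134.0
[ 0.4353 -0.081   0.012 ] 0.0199 45.8
[ 0.4703 -0.1168  0.012 ] 0.0501 -45.6
[ 0.44570531 -0.10595335  0.012     ]
```

View pics/pu.png

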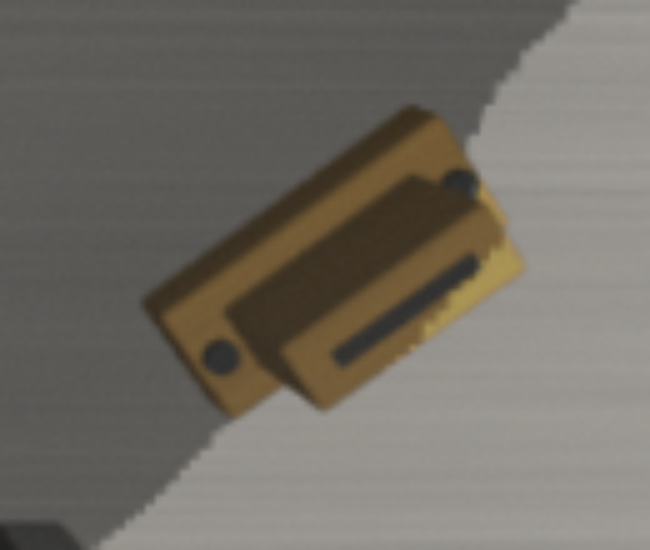

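Knob at (0.3926, -0.299), 49 mm across, which fits. The pusher view gives the foot and web corners for later. Going down on the knob.

drive_tool(slide=[[-0.015,-0.003,-0.04],[-0.008,0,-0.05],[0,0,-0.05],[0,0,-0.03],[0,0,-0.008]], rot=[[0,0,0],[0,0,0],[0,0,0],[0,0,0],[0,0,0]], grip=[0,0,0,0,0])

```text
t: 15.35
tool_pos: [0.392, -0.2985, 0.0361]
eef_rot: [[-1.0, -0.004, -0.003], [-0.004, 1.0, 0.0], [0.003, 0.0, -1.0]]
force: [-0.3, -0.5, 0.6]
opening: 0.0857
finger_force: 0.0
```

drive_tool(slide=[[0,0,0],[0,0,0],[0,0,0],[0,0,0],[0,0,0]], rot=[[0,0,0],[0,0,0],[0,0,0],[0,0,0],[0,0,0]], grip=[0,1,1,1,1], newtons=40)

```text
t: 15.98
tool_pos: [0.3935, -0.2991, 0.0385]
eef_rot: [[-1.0, -0.004, 0.002], [-0.004, 1.0, 0.0], [-0.002, 0.0, -1.0]]
force: [-1.4, 2.7, 8.2]
opening: 0.0504
finger_force: 40.0
```

```bash
python3 - <<'E'
from h import *
r=pickle.load(open('w.pkl','rb'))
g=lambda q,z:atz(r,np.array(q)/5+[429.6,189.6],z)[:2].round(4)
W=[g(q,.037) for q in((283,345),(320,408),(505,237))];F=[g(q,.012) for q in((165,312),(235,415),(523,268),(440,120))]
print('web',W,'slot',g((405,310),.037),g((335,358),.037),g((477,260),.037));print('foot',F,np.mean(F,0))
for a,b in((W[1],W[2]),(F[1],F[2]),(F[0],F[3]),(g((335,358),.037),g((477,260),.037))):
    v=b-a;print(np.linalg.norm(v),np.degrees(np.arctan2(v[1],v[0])))
E
```

```text
web [array([ 0.4456, -0.1427]), array([ 0.4575, -0.1342]), array([ 0.4256, -0.1051])] slot [ 0.4391 -0.1213] [ 0.448  -0.1328] [ 0.4298 -0.1095]
foot [array([ 0.4473, -0.1537]), array([ 0.4682, -0.1373]), array([ 0.4383, -0.0842]), array([ 0.4096, -0.1053])] [ 0.44085  -0.120125]
0.04317893004695697 137.62812545757626
0.06093947817302015 119.38336173788285
0.06135022412346997 127.91593845435405
0.02956568957423452 127.99396018035401
```

drive_tool(slide=[[0,0,0.05],[0,0,0.06],[0,0.02,0.05],[0.02,0.05,0.03],[0.02,0.055,0.02]], rot=[[0,0,0],[0,0,0],[0,0,0],[0,0,0],[0,0,0]], grip=[1,1,1,1,1])

```text
t: 16.6
tool_pos: [0.4331, -0.1732, 0.2496]
eef_rot: [[-1.0, -0.002, 0.004], [-0.002, 1.0, 0.002], [-0.004, 0.002, -1.0]]
force: [1.1, 0.0, -2.3]
opening: 0.0507
finger_force: 44.2
```

drive_tool(slide=[[0.025,0.055,0],[0.025,0.055,0],[0.025,0.055,0],[0.025,0.055,0],[0.025,0.055,0]], rot=[[0,0,0],[0,0,0],[0,0,0],[0,0,0],[0,0,0]], grip=[1,1,1,1,1])

```text
t: 17.23
tool_pos: [0.5581, 0.1028, 0.2478]
eef_rot: [[-1.0, -0.004, 0.001], [-0.004, 1.0, 0.001], [-0.001, 0.001, -1.0]]
force: [1.5, -1.6, -1.5]
opening: 0.0503
finger_force: 44.2
```

```bash
python3 - <<'E'
from cell import manip
from h import *
r,o=wrist(manip,'w3');print(o['tool_pos'],o['eef_rot'].round(3))
f=r['frame'].astype(int)
for n,p in(('nk',(.6232,.239,.01)),('np',(.6212,.0985,.01))):print(n,proj(r,p))
E
```

```text
[0.55806431 0.10277915 0.24776655] [[-1.    -0.004  0.001]
 [-0.004  1.     0.001]
 [-0.001  0.001 -1.   ]]
nk [440.59854827 271.52547172]
np [309.36166177 269.44287074]
```

View pics/w3.png

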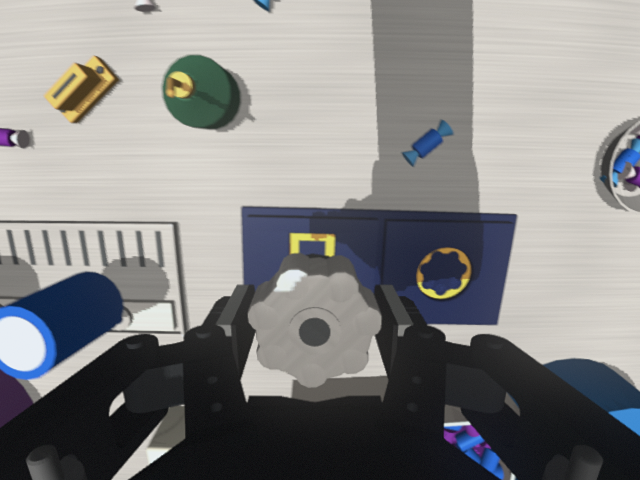

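The wrist view shows the knob held level at (315,330), and the nest ring centred near (443,274) against my prediction of (441,272). Refining that with the ring itself.

```bash
python3 - <<'E'
from h import *
r=pickle.load(open('w.pkl','rb'));f=r['frame'].astype(int)
m=((f[:,:,0]-f[:,:,2])>35).astype(np.uint8)*255
for n,(x0,x1,y0,y1) in {'nk':(405,480,235,310),'np':(280,345,225,275)}.items():
    k=np.zeros_like(m);k[y0:y1,x0:x1]=m[y0:y1,x0:x1]
    pts=cv2.findNonZero(k);h=cv2.convexHull(pts)
    print(n,len(pts),cv2.boundingRect(pts))
    if n=='nk':
        e=cv2.fitEllipse(h);p=atz(r,e[0],.01);print(e,p,np.linalg.norm(atz(r,(e[0][0]-e[1][0]/2,e[0][1]),.01)-p)*2e3)
# board edge corners seen: (243,207),(516,214),(497,324)
for q in((243,207),(516,214),(497,324)):print(atz(r,q,.018).round(4))
E
```

```text
nk 776 (416, 247, 55, 52)
((443.40093994140625, 272.7997741699219), (49.07966613769531, 57.02615737915039), 58.374114990234375) [0.62465263 0.24220418 0.01      ] 53.27135541274382
np 613 (290, 233, 46, 24)
[0.553  0.0328 0.018 ]
[0.5584 0.3077 0.018 ]
[0.6821 0.3061 0.018 ]
```

drive_tool(slide=[[0.025,0.055,0],[0.025,0.05,-0.02],[0.016,0.033,-0.04],[0,0,-0.06],[0,0,-0.05]], rot=[[0,0,0],[0,0,0],[0,0,0],[0,0,0],[0,0,0]], grip=[1,1,1,1,1])

```text
t: 17.9
tool_pos: [0.6229, 0.2394, 0.0752]
eef_rot: [[-1.0, -0.005, -0.001], [-0.005, 1.0, -0.001], [0.001, -0.001, -1.0]]
force: [-0.4, -0.1, -1.6]
opening: 0.0505
finger_force: 44.1
```

drive_tool(slide=[[0,0,0],[0,0,-0.012],[0,0,-0.008],[0,0,-0.004],[0,0,0]], rot=[[0,0,0],[0,0,0],[0,0,0],[0,0,0],[0,0,0]], grip=[1,1,1,1,1])

```text
t: 18.52
tool_pos: [0.6238, 0.2391, 0.0537]
eef_rot: [[-1.0, -0.004, 0.0], [-0.004, 1.0, 0.0], [-0.0, 0.0, -1.0]]
force: [0.6, -0.0, -1.5]
opening: 0.0504
finger_force: 43.9
```

drive_tool(slide=[[0,0,-0.0025],[0,0,-0.0025],[0,0,-0.0015],[0,0,-0.001],[0,0,0]], rot=[[0,0,0],[0,0,0],[0,0,0],[0,0,0],[0,0,0]], grip=[1,1,1,1,1])

```text
t: 19.15
tool_pos: [0.6239, 0.2391, 0.0486]
eef_rot: [[-1.0, -0.004, 0.0], [-0.004, 1.0, 0.001], [-0.0, 0.001, -1.0]]
force: [-10.8, -3.7, 23.2]
opening: 0.0502
finger_force: 46.6
```

Contact at z 0.0486 puts the hub's underside at 0.010, which is the nest floor. Releasing and rising.

drive_tool(slide=[[0,0,0.0015],[0,0,0],[0,0,0],[0,0,0],[0,0,0]], rot=[[0,0,0],[0,0,0],[0,0,0],[0,0,0],[0,0,0]], grip=[1,0.2,0,0,0])

```text
t: 19.77
tool_pos: [0.6236, 0.239, 0.0471]
eef_rot: [[-1.0, -0.004, -0.0], [-0.004, 1.0, -0.0], [0.0, -0.0, -1.0]]
force: [0.1, -0.4, 0.5]
opening: 0.0854
finger_force: 0.0
```

drive_tool(slide=[[0,0,0.02],[0,0,0.05],[0,0,0.06],[-0.02,-0.045,0.03],[-0.03,-0.05,0]], rot=[[0,0,0],[0,0,0],[0,0,0],[0,0,-10],[0,0,-10]], grip=[0,0,0,0,0])

```text
t: 20.4
tool_pos: [0.5752, 0.1431, 0.2116]
eef_rot: [[-0.939, 0.343, 0.006], [0.343, 0.939, 0.002], [-0.005, 0.004, -1.0]]
force: [-0.2, -0.7, 0.5]
opening: 0.0855
finger_force: 0.0
```

drive_tool(slide=[[-0.03,-0.05,0],[-0.025,-0.05,0],[-0.025,-0.05,0],[-0.025,-0.05,0],[-0.02,-0.04,0]], rot=[[0,0,-10],[0,0,-10],[0,0,-10],[0,0,-4],[0,0,0]], grip=[0,0,0,0,0])

```text
t: 21.02
tool_pos: [0.4477, -0.0983, 0.2082]
eef_rot: [[-0.588, 0.809, 0.001], [0.809, 0.588, 0.002], [0.001, 0.002, -1.0]]
force: [1.2, 0.0, 0.6]
opening: 0.0857
finger_force: 0.0
```

```bash
python3 - <<'E'
from cell import manip
from h import *
r,o=wrist(manip,'w4');print(o['tool_pos'],o['eef_rot'].round(3))
print(proj(r,(.4395,-.121,.037)))
a=manip.read_camera('scene')['frame'][250:420,280:480,::-1]
b=r['frame'][:,:,::-1]
cv2.imwrite('pics/s4.png',np.hstack([cv2.resize(a,(376,320)),cv2.resize(b,(424,320))]))
E
```

```text
[ 0.44765663 -0.0982907   0.20824643] [[-0.588  0.809  0.001]
 [ 0.809  0.588  0.002]
 [ 0.001  0.002 -1.   ]]
[289.81411697 241.66297239]
```

View pics/s4.png

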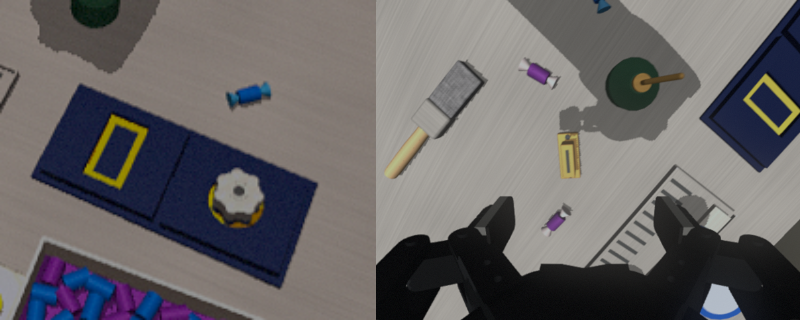

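The knob sits in its nest, at (238,195) in the left panel. The pusher's slot is at about (288,240) in the wrist frame, within 2 px of the prediction, and its long axis is square to the finger line. Going down to grip the web above the foot.

drive_tool(slide=[[-0.008,-0.0225,-0.03],[0,0,-0.05],[0,0,-0.05],[0,0,-0.03],[0,0,-0.007]], rot=[[0,0,0],[0,0,0],[0,0,0],[0,0,0],[0,0,0]], grip=[0,0,0,0,0])

```text
t: 21.75
tool_pos: [0.44, -0.1184, 0.0395]
eef_rot: [[-0.591, 0.807, -0.003], [0.807, 0.591, -0.001], [0.001, -0.003, -1.0]]
force: [0.1, 0.4, 0.8]
opening: 0.0852
finger_force: 0.0
```

drive_tool(slide=[[0,0,0],[0,0,0],[0,0,0],[0,0,0],[0,0,0]], rot=[[0,0,0],[0,0,0],[0,0,0],[0,0,0],[0,0,0]], grip=[0,0.4,0.6,1,1], newtons=50)

```text
t: 22.38
tool_pos: [0.4408, -0.1184, 0.0407]
eef_rot: [[-0.591, 0.807, 0.0], [0.807, 0.591, 0.0], [0.0, 0.001, -1.0]]
force: [-1.6, -0.1, 5.4]
opening: 0.015
finger_force: 48.7
```

drive_tool(slide=[[0,0,0],[0,0,0],[0,0,0],[0,0,0],[0,0,0]], rot=[[0,0,0],[0,0,0],[0,0,0],[0,0,0],[0,0,0]], grip=[1,1,1,1,1])

```text
t: 23.0
tool_pos: [0.4409, -0.1184, 0.0407]
eef_rot: [[-0.591, 0.807, 0.0], [0.807, 0.591, 0.0], [0.0, 0.0, -1.0]]
force: [-1.7, 1.1, 7.6]
opening: 0.0149
finger_force: 49.2
```

drive_tool(slide=[[0,0,0.05],[0,0,0.06],[0.01,0.01,0.05],[0.03,0.04,0],[0.035,0.045,0]], rot=[[0,0,0],[0,0,0],[0,0,10],[0,0,10],[0,0,10]], grip=[1,1,1,1,1])

```text
t: 23.62
tool_pos: [0.5168, -0.0221, 0.202]
eef_rot: [[-0.917, 0.398, 0.004], [0.398, 0.917, 0.006], [-0.001, 0.007, -1.0]]
force: [-0.3, -1.5, 0.1]
opening: 0.0153
finger_force: 49.7
```

drive_tool(slide=[[0.035,0.045,0],[0.035,0.04,0],[0.025,0.03,0],[0.011,0.008,0],[0,0,0]], rot=[[0,0,10],[0,0,10],[0,0,4],[0,0,0],[0,0,0]], grip=[1,1,1,1,1])

```text
t: 24.25
tool_pos: [0.6216, 0.0991, 0.1998]
eef_rot: [[-1.0, -0.003, -0.001], [-0.003, 1.0, -0.001], [0.001, -0.001, -1.0]]
force: [0.1, -1.1, -2.0]
opening: 0.015
finger_force: 49.6
```

```bash
python3 - <<'E'
from cell import manip
from h import *
r,o=wrist(manip,'w5');print(o['tool_pos'],o['eef_rot'].round(3))
E
```

```text
[0.62159555 0.09905744 0.1998388 ] [[-1.    -0.003 -0.001]
 [-0.003  1.    -0.001]
 [ 0.001 -0.001 -1.   ]]
```

View pics/w5.png

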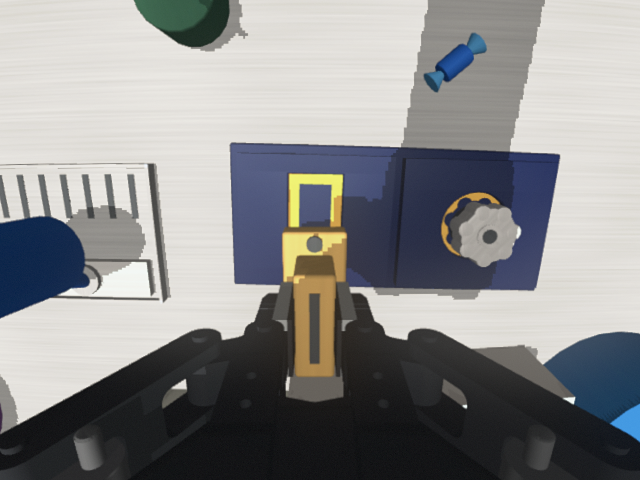

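The pusher is held square and lies in line with its nest: nest frame centred on column 316, pusher on 314. Lowering.

drive_tool(slide=[[0,0.0005,-0.05],[0,0,-0.05],[0,0,-0.025],[0,0,-0.01],[0,0,0]], rot=[[0,0,0],[0,0,0],[0,0,0],[0,0,0],[0,0,0]], grip=[1,1,1,1,1])

```text
t: 24.92
tool_pos: [0.6215, 0.0992, 0.0659]
eef_rot: [[-1.0, -0.003, 0.0], [-0.003, 1.0, -0.0], [-0.0, -0.0, -1.0]]
force: [0.0, 0.4, -1.9]
opening: 0.0151
finger_force: 49.6
```

drive_tool(slide=[[0,0,-0.004],[0,0,-0.004],[0,0,-0.003],[0,0,-0.002],[0,0,0]], rot=[[0,0,0],[0,0,0],[0,0,0],[0,0,0],[0,0,0]], grip=[1,1,1,1,1])

```text
t: 25.55
tool_pos: [0.6215, 0.1, 0.0522]
eef_rot: [[-1.0, -0.004, -0.0], [-0.004, 1.0, -0.0], [0.0, -0.0, -1.0]]
force: [0.7, -1.2, -2.5]
opening: 0.0154
finger_force: 49.6
```

drive_tool(slide=[[0,0,-0.001],[0,0,-0.001],[0,0,-0.0005],[0,0,0],[0,0,0]], rot=[[0,0,0],[0,0,0],[0,0,0],[0,0,0],[0,0,0]], grip=[1,1,1,1,1])

```text
t: 26.18
tool_pos: [0.6217, 0.1, 0.0508]
eef_rot: [[-1.0, -0.004, 0.0], [-0.004, 1.0, 0.001], [-0.0, 0.001, -1.0]]
force: [-3.4, 0.5, 9.7]
opening: 0.0153
finger_force: 51.2
```

drive_tool(slide=[[0,0,0],[0,0,0],[0,0,0],[0,0,0],[0,0,0]], rot=[[0,0,0],[0,0,0],[0,0,0],[0,0,0],[0,0,0]], grip=[0.6,0.4,0.2,0,0])

```text
t: 26.8
tool_pos: [0.6216, 0.1, 0.0498]
eef_rot: [[-1.0, -0.004, -0.0], [-0.004, 1.0, -0.0], [0.0, -0.0, -1.0]]
force: [0.7, 0.1, -1.1]
opening: 0.0852
finger_force: 0.0
```

drive_tool(slide=[[0,0,0.02],[0,0,0.05],[0,0,0.06],[-0.04,0,0.04],[-0.05,0,0.02]], rot=[[0,0,0],[0,0,0],[0,0,0],[0,0,0],[0,0,0]], grip=[0,0,0,0,0])

```text
t: 27.42
tool_pos: [0.5324, 0.0991, 0.2429]
eef_rot: [[-1.0, -0.002, 0.004], [-0.002, 1.0, 0.001], [-0.004, 0.001, -1.0]]
force: [-0.1, 1.4, 1.9]
opening: 0.0855
finger_force: 0.0
```

```bash
python3 - <<'E'
from cell import manip
from h import *
r,o=wrist(manip);a=manip.read_camera('scene')['frame'][150:420,120:480,::-1]
cv2.imwrite('pics/s5.png',np.hstack([cv2.resize(a,(460,345)),cv2.resize(r['frame'][100:340,180:420,::-1],(340,345))]))
E
```

```text
(no output)
```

View pics/s5.png

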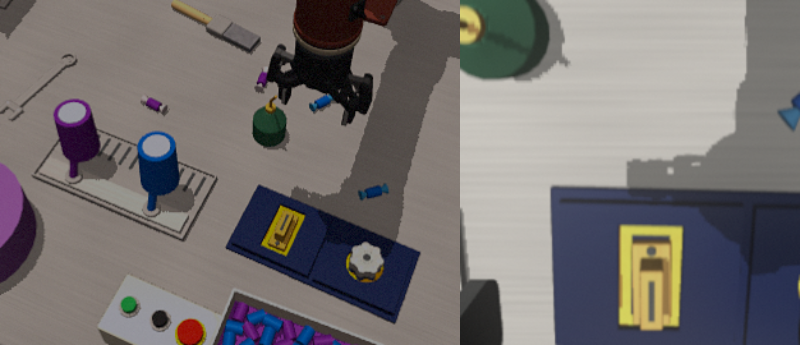

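All four pieces are in place: the cups on their pegs, the knob at (366,262) and the pusher at (285,230) inside their nests. The can is untouched and the gripper is clear, so I hand in.

```bash
python3 -c "
from cell import manip
print(manip.finish_job())"
```

```text
the job is handed in; nothing more can be done
None
```

I put all four pieces away and handed the job in at about 27.5 s: the blue and purple cups hang on their own pegs, and the star knob and brass pusher sit fully down in their nests. All are released, and I saw no sign of the can or dish being touched, though I did not photograph the dish at the end.

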